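# Set the blue pump's timing pulley to its pointer

## Task

Two belt pumps stand on the garage bench. Turn the blue timing pulley by its rim until its white mark faces the yellow pointer on that pump, ready for the belt; leave the red pulley as it is, and let go.

Things in the scene. Friction and masses are not known exactly. Their poses are not given: they have to be found in the camera images.
- blue_hub (a point): On the blue pulley's upright axis, level with its rim's top, 93 mm over the bench. The pulley is a dished wheel lying face up on a fixed round pump 160 mm wide. Its rim is an upright wall, outer radius 72, inner 59 mm (13 thick), free on both sides to pinch from above; the dish is 26 mm deep, with a hub of radius 18 mm, rising 19 mm. Friction about 2 N at the rim; it stays where left.
- blue_mark (a point): Outer end of the white mark, on the top outer edge of the blue pulley's rim, 72 mm from the axis. The mark is a white stripe 7 mm wide across the rim's top and down its outer side, turning with the pulley. At the start it lies 30 to 85 degrees counterclockwise (seen from above) of the pointer.
- blue_pointer (a point): Tip of the blue pump's fixed yellow pointer, a level cone aimed at the pulley's axis, its tip 78 mm from the axis and 89 mm over the bench, on a bracket 22 mm wide reaching 107 mm from the axis and 98 mm high, always on the side away from the robot. The mark faces it when hub, mark and tip lie in line seen from above, mark next to the tip.
- red_mark (a point): Outer end of the white mark on the red pulley's rim, on the second pump, alike but for the colour and with its own yellow pointer; to be left as it is.

How it is judged:
At the end, for the whole second after the job is handed in: The blue pulley's white mark faces its pointer: the mark's outer end is within 17 mm horizontally of the pointer's tip (about 12 degrees either way; 6 mm when exact), and stays there (horizontal distance between blue_mark and blue_pointer below 0.017 m); the robot touches nothing.
It fails at once if the red pulley is turned (its mark moves more than 12 mm) (distance of red_mark from where it was at the start of the episode above 0.012 m).
It also fails if it takes over 29 s, if anything falls off the work surface, if the arm or the gripper's body presses on something with over 40 N, if the wrist force passes 120 N, or if a joint passes its speed limit or range.

## Robot

A 6-joint arm with a two-finger parallel gripper is mounted at the origin on the work surface. World frame = base frame: x ahead of the robot, y to its left, z up, the work surface at z = 0. Lengths are in m, angles in rad, forces in N, time in s.
With the tool pointing down it reaches from about 0.225 to 0.875 m from the base axis. Payload 3.4 kg.
Tool frame: the origin (TCP) lies midway between the tips of the shut fingers; the grasp point (between the pads) lies 19 mm behind it (manip.tcp_to_grasp is the distance from the TCP to the grasp point, in m); x points along the fingers, y is the direction in which the jaws open and shut, and the axes are right-handed (so a half turn about x gives the same grasp; the last joint's range is limited). The gripper opens to 85 mm and grips with 20 to 120 N. Pads are 22 mm wide; open, the fingers measure 114 mm over their backs; the gripper's body (76 mm by 85 mm) begins 54 mm behind the grasp point. The pads swing forward as they close: fully open they stand 13 mm farther back than shut.
Start: joints at [-1.469, 0.276, 1.505, -0, 1.361, -0.121], TCP at [0.127, -0.561, 0.21] pointing down, gripper open.
Joint ranges: [-2.89, 2.89], [-0.75, 2.08], [0.22, 2.7], [-1.18, 4.32], [0.11, 2.71], [-2.7, 2.7]. Speed limits (rad/s): [2.57, 2.57, 3.14, 3.14, 3.14, 3.14].

## Interface

Orientations are given as a unit quaternion [w, x, y, z].
In Python, from rig import readout, eyes, job, manip gives the robot as it stands. The module is installed in compiled form; this text tells all that it offers.
- The arm moves only by the tool carry_out, never from a script. Its argument "deltas" is one flat list of numbers, 7 for each row, row after row: the shift along the tool's x, y, z scaled (see below), then the turn, a rotation vector about the tool's x, y, z scaled (see below), then the opening, from -1 (shut) to 1 (fully open). In form: [dx, dy, dz, ax, ay, az, grip, dx, dy, dz, ax, ay, az, grip, ...]. A call has 1 to 10 rows; each row shifts and turns the commanded pose from where the row before left it, along the tool's axes as they then stand; what a row does not reach is not made up. The controller multiplies each number of a shift by 60 mm and each number of a turn by 4 degrees. A row lasts 1/8 s, in which the tool goes at most 62.5 mm and 10.7 degrees, less where a joint would pass 70% of its speed; a pose out of reach is approached as far as the arm can. A call with a number of a shift or a turn outside -1 to 1 is refused whole. A call with a gripper value outside its range is refused whole. The fingers move at their own pace and stop on an object; "newtons" is the grip in N (left out, the last holds). Time passes only in rows, so rows that do not move let the fingers close. It gives the time, the measured TCP pose, the force and the opening at its end, in the units of the state.
- readout.get_state(): the state, without advancing time (a new reading comes with each control period).
- eyes.get_image(name): name is "side" or "top" or "wrist"; returns a dict with "color" (384x512x3 uint8, red, green, blue), "z_map" (384x512 float32, m along the optical axis (not along the pixel's ray), 0 where there is no reading), "mtx" (3x3 intrinsics, pixels), "origin" and "orientation" of the camera in the world. Camera axes: x right, y down, z forward; pixel columns grow to the right and rows downward; lengths in m; the calibration is good to about 2 mm. A picture is of the moment at which its call begins.
- job.sign_off(): hands the job in, once; it reports no verdict.
The state is a dict: "clock": time; "qpos": joint angles; "qd": joint speeds; "effort": joint torques, N m; "position": TCP position; "ee_rot": TCP orientation; "contact_force": force on the tool from outside, world axes, zero at the start; "moment": the same for the moment, N m; "width": finger opening in m.
Only numpy, scipy, OpenCV 4.12 (cv2) and the standard library are available. Lean on these libraries where they do the work, as an engineer would, in place of code of your own. Each camera call takes 0.05 s, during which the arm holds its last target.

## Working session

There is one attempt and no reset: what is moved stays moved. The work goes in short steps, Python scripts to look and compute and a tool call to move; the robot and the scene stay as the last step left them, time stands still between calls to the robot, and variables do not carry over. Pictures are saved under pics/ and viewed, and the job is handed in when it is done.

Besides the shell and the picture viewer there is one more tool, called after "Request:" as name(argument=value, ...) on one line, values as JSON. carry_out: Moves the arm, as the interface text tells. Its arguments: {"type":"object","properties":{"deltas":{"type":"array"},"newtons":{"type":"number"}},"required":["deltas"]}

```bash
mkdir -p pics; python3 - <<'E'
from rig import readout, eyes, job, manip
import cv2, numpy as np
s=readout.get_state(); print({k:np.round(v,3) for k,v in s.items()})
for n in ["top","side"]:
    d=eyes.get_image(n); cv2.imwrite(f"pics/{n}0.png",d["color"][:,:,::-1]); np.savez(f"{n}0.npz",**d)
    print(n,d["mtx"],d["origin"],d["orientation"])
E
```

```text
{'clock': np.float64(0.0), 'qpos': array([-1.469,  0.277,  1.506,  0.   ,  1.361, -0.121]), 'qd': array([ 0.   ,  0.001, -0.   , -0.   , -0.001, -0.001]), 'effort': array([ 0.0000e+00, -4.1678e+01, -2.4580e+01, -0.0000e+00,  1.1000e-02,
        0.0000e+00]), 'position': array([ 0.127, -0.56 ,  0.209]), 'ee_rot': array([ 0.078,  0.703,  0.079, -0.703]), 'contact_force': array([ 0.552, -0.927,  0.128]), 'moment': array([0.016, 0.054, 0.012]), 'width': np.float64(0.086)}
top [[394.21202149   0.         252.43091342]
 [  0.         394.21202149 192.56630741]
 [  0.           0.           1.        ]] [ 0.5279937  -0.01424674  0.87686993] [ 0.03749911 -0.69780458  0.714945   -0.02272066]
side [[448.87357996   0.         257.79406594]
 [  0.         448.87357996 187.85017181]
 [  0.           0.           1.        ]] [ 0.21711666 -0.37708471  0.66933464] [-0.35538867  0.85194101 -0.35647498  0.14429483]
```

View pics/top0.png

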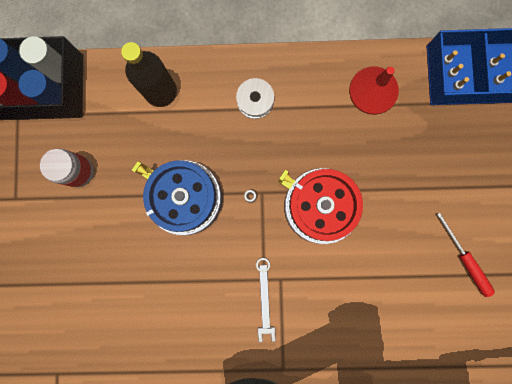

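View pics/side0.png

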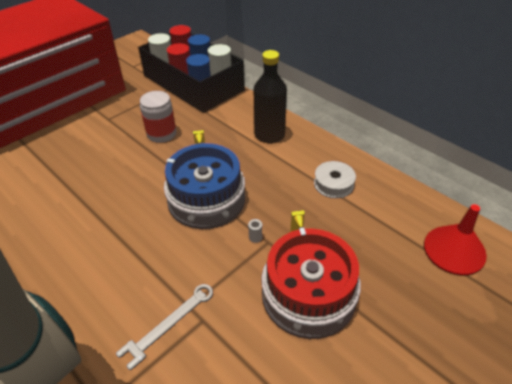

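The top view shows the blue pulley at about (180,196), with its mark near (150,212) and its pointer tip near (150,175). The red pulley is at (325,205). Next I measure them in world coordinates.

```bash
cat > h.py <<'E'
import numpy as np, cv2
from scipy.spatial.transform import Rotation as R
from scipy.optimize import least_squares
def cloud(d):
    K=d["mtx"];z=d["z_map"];v,u=np.indices(z.shape)
    p=np.stack([(u-K[0,2])/K[0,0]*z,(v-K[1,2])/K[1,1]*z,z],-1)
    q=d["orientation"];M=R.from_quat([q[1],q[2],q[3],q[0]]).as_matrix()
    return p@M.T+d["origin"]
def ray(d,h):
    K=d["mtx"];v,u=np.indices(d["z_map"].shape)
    p=np.stack([(u-K[0,2])/K[0,0],(v-K[1,2])/K[1,1],np.ones(u.shape)],-1)
    q=d["orientation"];M=R.from_quat([q[1],q[2],q[3],q[0]]).as_matrix()
    r=p@M.T; o=d["origin"]; return o+r*((h-o[2])/r[...,2])[...,None]
def measure(d,hub=None,log=True):
    P=ray(d,0.093); hsv=cv2.cvtColor(d["color"],cv2.COLOR_RGB2HSV); H,S,V=[hsv[...,i].astype(int) for i in range(3)]
    W=cloud(d)
    reg=(P[...,0]>.4)&(P[...,0]<.7)&(P[...,1]>0.05)&(P[...,1]<.32)
    blue=(H>95)&(H<130)&(S>100)&reg
    n,l,st,c=cv2.connectedComponentsWithStats(blue.astype(np.uint8)); i=1+np.argmax(st[1:,4]); 
    if hub is None:
        m=(blue)&(np.abs(W[...,2]-0.093)<.006)
        q=P[m][:,:2]; c0=q.mean(0)
        r=np.linalg.norm(q-c0,axis=1)
        # circle mid radius .0655
        f=lambda c:np.linalg.norm(q-c,axis=1)-.0655
        s=least_squares(f,c0,loss="soft_l1",f_scale=.004); hub=s.x
        if log: print("hub",hub,"n",m.sum(),"rms",np.sqrt(np.mean(f(hub)**2)))
    rr=np.linalg.norm(P[...,:2]-hub,axis=-1)
    white=(S<70)&(V>140)&(rr>.059)&(rr<.072)&(np.abs(W[...,2]-.093)<.008)
    yel=(H>20)&(H<35)&(S>120)&(V>100)
    P2=ray(d,.089); r2=np.linalg.norm(P2[...,:2]-hub,axis=-1)
    yel&=(r2>.073)&(r2<.125)
    def ang(m,Q): a=Q[m][:,:2].mean(0)-hub; return np.degrees(np.arctan2(a[1],a[0])),m.sum(),Q[m][:,:2].mean(0)
    print("mark",ang(white,P)); print("ptr",ang(yel,P2), "rmin",r2[yel].min())
    return hub
E
python3 - <<'E'
from h import *
for n in ["top","side"]:
    d=dict(np.load(n+"0.npz")); print(n); h=measure(d)
    if n=="top": measure(dict(np.load("side0.npz")),h)
    W=cloud(d);P=W
    m=(np.linalg.norm(W[...,:2]-h,axis=-1)<.072)&(np.linalg.norm(W[...,:2]-h,axis=-1)>.06);print(np.percentile(W[m][:,2],[10,50,90]))
E
```

```text
top
hub [0.59325575 0.14994181] n 1237 rms 0.003677061989226134
mark (np.float64(112.92217209507683), np.int64(29), array([0.57100999, 0.20254811]))
ptr (np.float64(54.043997657754204), np.int64(176), array([0.64737436, 0.2245501 ])) rmin 0.07352651491629802
mark (np.float64(119.2008194166849), np.int64(23), array([0.5608474 , 0.20792778]))
ptr (np.float64(55.43111007418767), np.int64(113), array([0.65094926, 0.23367055])) rmin 0.07915191015703232
[0.09001772 0.09333243 0.09517889]
side
hub [0.58953472 0.14852424] n 1029 rms 0.004474893678122535
mark (np.float64(115.82470596404421), np.int64(24), array([0.56069747, 0.20811138]))
ptr (np.float64(54.19774470570071), np.int64(113), array([0.65094926, 0.23367055])) rmin 0.08250050609471991
[0.01345018 0.07765288 0.09355915]
```

```bash
python3 - <<'E'
import cv2
a=cv2.imread("pics/top0.png")[140:250,120:240];cv2.imwrite("pics/crop0.png",cv2.resize(a,None,fx=5,fy=5))
E
```

```text
(no output)
```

View pics/crop0.png

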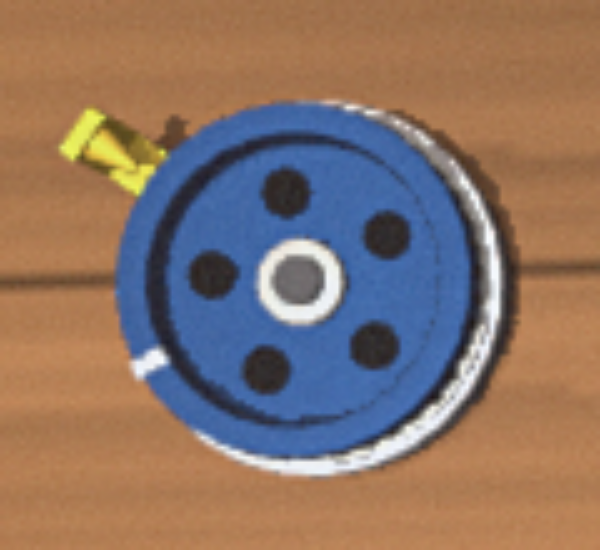

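```bash
cat >> h.py <<'E'
def meas2(d,log=True):
    """top view: hub by enclosing circle of blue outline; mark/pointer by blobs"""
    P=ray(d,.093); P2=ray(d,.089); hsv=cv2.cvtColor(d["color"],cv2.COLOR_RGB2HSV); H,S,V=[hsv[...,i].astype(int) for i in range(3)]
    reg=(P[...,0]>.48)&(P[...,0]<.72)&(P[...,1]>0.05)&(P[...,1]<.26)
    blue=((H>95)&(H<130)&(S>100)&(V>90)&reg).astype(np.uint8)
    c=max(cv2.findContours(blue,cv2.RETR_EXTERNAL,cv2.CHAIN_APPROX_NONE)[0],key=cv2.contourArea)[:,0]
    hull=cv2.convexHull(c)[:,0]
    q=P[c[:,1],c[:,0]][:,:2]
    f=lambda x:np.linalg.norm(q-x[:2],axis=1)-x[2]
    s=least_squares(f,[*q.mean(0),.072],loss="soft_l1",f_scale=.001); hub=s.x[:2]
    print("hub",s.x)
    return hub
def blob(d,mask,Q,hub,name):
    n,l,st,ce=cv2.connectedComponentsWithStats(mask.astype(np.uint8))
    for i in range(1,n):
        if st[i,4]>=8:
            p=Q[l==i][:,:2].mean(0);a=p-hub
            print(name,np.round(ce[i],1),st[i,4],"p",np.round(p,4),"r",round(float(np.hypot(*a)),4),"deg",round(float(np.degrees(np.arctan2(a[1],a[0]))),1))
def marks(d,hub):
    P=ray(d,.093);P2=ray(d,.089); hsv=cv2.cvtColor(d["color"],cv2.COLOR_RGB2HSV); H,S,V=[hsv[...,i].astype(int) for i in range(3)]
    r=np.linalg.norm(P[...,:2]-hub,axis=-1); W=cloud(d)
    blob(d,(S<90)&(V>130)&(r>.055)&(r<.078)&(W[...,2]>.075),P,hub,"white")
    r2=np.linalg.norm(P2[...,:2]-hub,axis=-1)
    blob(d,(H>20)&(H<35)&(S>120)&(V>100)&(r2<.13),P2,hub,"yellow")
E
python3 - <<'E'
from h import *
d=dict(np.load("top0.npz")); h=meas2(d); marks(d,h)
print("side");d=dict(np.load("side0.npz")); meas2(d); marks(d,h)
E
```

```text
hub [0.59109413 0.14483902 0.0654879 ]
white [149.6 211.9] 28 p [0.5616 0.2078] r 0.0696 deg 115.1
yellow [141.9 169.9] 175 p [0.6473 0.2246] r 0.0976 deg 54.8
side
hub [0.58755459 0.14493643 0.0654236 ]
white [170.3 160. ] 33 p [0.5604 0.2091] r 0.0712 deg 115.5
yellow [198.3 135.4] 113 p [0.6509 0.2337] r 0.1071 deg 56.0
```

```bash
python3 - <<'E'
from h import *
for n in ["top","side"]:
    d=dict(np.load(n+"0.npz")); W=cloud(d);P=ray(d,.093)
    hsv=cv2.cvtColor(d["color"],cv2.COLOR_RGB2HSV); H,S,V=[hsv[...,i].astype(int) for i in range(3)]
    reg=(P[...,0]>.48)&(P[...,0]<.72)&(P[...,1]>0.05)&(P[...,1]<.26)
    b=((H>95)&(H<130)&(S>100)&reg)
    v,u=np.nonzero(b);print(n,u.min(),u.max(),v.min(),v.max(), V[b].min())
    # depth-based: blue pixels with height .093
    m=b&(abs(W[...,2]-.093)<.004)
    q=P[m][:,:2]
    print(q.min(0),q.max(0),(q.min(0)+q.max(0))/2)
    c,r=cv2.minEnclosingCircle(q.astype(np.float32));print(c,r)
    c,r=cv2.minEnclosingCircle(P[b][:,:2].astype(np.float32));print("all",c,r)
    # inner and outer fit, azimuthal
    for it in range(20):
        pass
    h0=np.array([.592,.148])
    for k in range(5):
        a=np.arctan2(*(q-h0).T[::-1]);r=np.linalg.norm(q-h0,axis=1);bins=((a+np.pi)/(2*np.pi)*36).astype(int)%36
        o=np.array([[(i+.5)/36*2*np.pi-np.pi,np.percentile(r[bins==i],97),np.percentile(r[bins==i],3)] for i in range(36) if (bins==i).sum()>5])
        A=np.c_[np.cos(o[:,0]),np.sin(o[:,0]),np.ones(len(o))]
        x=np.linalg.lstsq(A,o[:,1],rcond=None)[0];h0=h0+x[:2]
    print("outer fit",h0,x[2])
E
```

```text
top 143 214 161 230 49
[0.5238205  0.07822475] [0.66317491 0.221131  ] [0.5934977  0.14967788]
(0.5938268303871155, 0.1494821161031723) 0.07177526503801346
all (0.5936955809593201, 0.14918795228004456) 0.07207304239273071
outer fit [0.59333517 0.14982512] 0.07054933252195786
side 166 238 144 195 60
[0.51812778 0.07704634] [0.65981534 0.21842479] [0.58897156 0.14773556]
(0.58891761302948, 0.1486031711101532) 0.0718233734369278
all (0.5892261266708374, 0.14689041674137115) 0.07304198294878006
outer fit [0.58934423 0.14792661] 0.07007258876154979
```

```bash
python3 - <<'E'
from rig import readout, manip
from h import *
s=readout.get_state();q=s["ee_rot"];M=R.from_quat([q[1],q[2],q[3],q[0]]).as_matrix();print(M.round(3));print(manip.tcp_to_grasp)
print("jaw deg",np.degrees(np.arctan2(M[1,1],M[0,1])),"q1",np.degrees(s["qpos"][0]),"q6",np.degrees(s["qpos"][5]))
E
```

```text
[[-0.     0.221 -0.975]
 [ 0.002 -0.975 -0.221]
 [-1.    -0.002 -0.   ]]
0.0187
jaw deg -77.23613736308171 q1 -84.16854285841352 q6 -6.9322951498354834
```

Request:
carry_out(deltas=[0, -0.63, -0.76, 0, 0, 0, 0, 0, -0.63, -0.76, 0, 0, 0, 0, 0, -0.63, -0.76, 0, 0, 0, 0, 0, -0.63, -0.76, 0, 0, 0, 0, 0, -0.63, -0.76, 0, 0, 0, 0, 0, -0.63, -0.76, 0, 0, 0, 0, 0, -0.63, -0.76, 0, 0, 0, 0, 0, -0.63, -0.76, 0, 0, 0, 0, 0, -0.63, -0.76, 0, 0, 0, 0, 0, -0.63, -0.76, 0, 0, 0, 0])

```text
clock: 1.35
position: [0.489, -0.0897, 0.2098]
ee_rot: [-0.079, -0.703, -0.079, 0.703]
contact_force: [-0.1, -1.0, 0.3]
width: 0.0433
```

Request:
carry_out(deltas=[0, -0.63, -0.76, 0, 0, 0, 0, 0, -0.63, -0.76, 0, 0, 0, 0, 0, -0.63, -0.76, 0, 0, 0, 0, 0, -0.63, -0.76, 0, 0, 0, 0, 0, 0, 0, -1, 0, 0, 0, 0.2, 0, 0, -1, 0, 0, 0, 0.2, 0, 0, -1, 0, 0, 0, 0.2, 0, 0, -1, 0, 0, 0, 0.2, 0, 0, -1, 0, 0, 0, 0.2, 0, 0, -1, 0, 0, 0])

```text
clock: 2.6
position: [0.6323, 0.0964, 0.149]
ee_rot: [-0.224, -0.67, -0.224, 0.671]
contact_force: [0.3, -0.4, 0.2]
width: 0.0428
```

```bash
python3 - <<'E'
from rig import readout, eyes
from h import *
s=readout.get_state();q=s["ee_rot"];M=R.from_quat([q[1],q[2],q[3],q[0]]).as_matrix()
p=s["position"];print(s["clock"],p,"jaw deg",np.degrees(np.arctan2(M[1,1],M[0,1])),np.degrees(s["qpos"]).round(1),s["width"]);print(M.round(3))
for hub in ([.5915,.149],):
    a=p[:2]-hub;print(np.hypot(*a),np.degrees(np.arctan2(a[1],a[0])))
for n in ["wrist","top"]:
    d=eyes.get_image(n); cv2.imwrite(f"pics/{n}1.png",d["color"][:,:,::-1]); np.savez(f"{n}1.npz",**d)
E
```

```text
2.6 [0.63233217 0.09635449 0.14897977] jaw deg -53.100294550440765 [ 2.4 23.5 83.4 -0.  73.3 55.5] 0.04281927281243131
[[-0.001  0.6   -0.8  ]
 [-0.    -0.8   -0.6  ]
 [-1.    -0.001  0.001]]
0.06662443536258852 -52.20263264802889
```

View pics/wrist1.png

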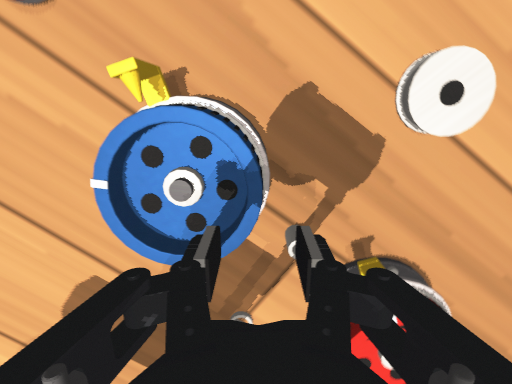

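View pics/top1.png

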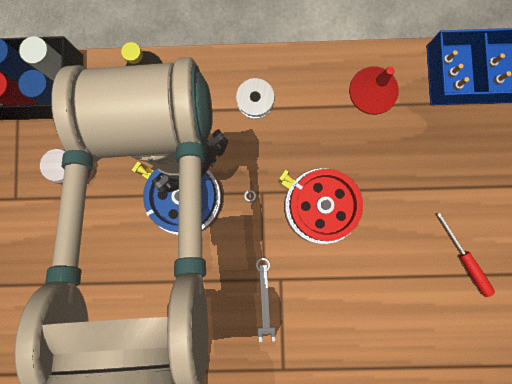

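The wrist view shows the blue rim centred near (182,188), with the white mark at (99,184) and the yellow pointer tip near (155,97). I refine the hub from this view.

```bash
cat >> h.py <<'E'
def wmeas(d,tol=.004):
    W=cloud(d);P=ray(d,.093)
    hsv=cv2.cvtColor(d["color"],cv2.COLOR_RGB2HSV); H,S,V=[hsv[...,i].astype(int) for i in range(3)]
    reg=(P[...,0]>.48)&(P[...,0]<.72)&(P[...,1]>0.05)&(P[...,1]<.26)
    b=((H>95)&(H<130)&(S>100)&reg)&(abs(W[...,2]-.093)<tol)
    q=P[b][:,:2]
    print("z med",np.median(W[b][:,2]),len(q))
    h0=np.array([.5915,.149])
    for k in range(6):
        a=np.arctan2(*(q-h0).T[::-1]);r=np.linalg.norm(q-h0,axis=1);bins=((a+np.pi)/(2*np.pi)*36).astype(int)%36
        o=np.array([[(i+.5)/36*2*np.pi-np.pi,np.median(r[bins==i]),np.percentile(r[bins==i],97)-np.percentile(r[bins==i],3)] for i in range(36) if (bins==i).sum()>10])
        o=o[o[:,2]>.009]
        A=np.c_[np.cos(o[:,0]),np.sin(o[:,0]),np.ones(len(o))]
        x=np.linalg.lstsq(A,o[:,1],rcond=None)[0];h0=h0+x[:2]
    print("wrist hub",h0,x[2],len(o)); marks(d,h0)
    return h0
E
python3 - <<'E'
from h import *
wmeas(dict(np.load("wrist1.npz")))
wmeas(dict(np.load("top0.npz")))
wmeas(dict(np.load("side0.npz")))
E
```

```text
z med 0.0935838655357818 6476
wrist hub [0.59461162 0.15212416] 0.0644813054945056 33
white [146.6 108.2] 33 p [0.6377 0.2077] r 0.0703 deg 52.2
white [101.9 179.2] 300 p [0.5649 0.2085] r 0.0637 deg 117.8
white [201.6 262.2] 22 p [0.5494 0.0987] r 0.07 deg -130.2
yellow [140.6  79.4] 1773 p [0.6523 0.2232] r 0.0915 deg 50.9
z med 0.09345149391297514 1221
wrist hub [0.59333532 0.15004578] 0.06523554886173688 36
white [149.6 211.9] 28 p [0.5616 0.2078] r 0.0659 deg 118.8
yellow [141.9 169.9] 175 p [0.6473 0.2246] r 0.092 deg 54.1
z med 0.09293429531905695 965
wrist hub [0.58969913 0.14882539] 0.06433266522361072 35
white [170.2 160. ] 34 p [0.5603 0.2093] r 0.0673 deg 115.9
yellow [198.3 135.4] 113 p [0.6509 0.2337] r 0.1046 deg 54.2
```

Request:
carry_out(deltas=[0.3, 0, 0, 0, 0, 0, 0, 0.3, 0, 0, 0, 0, 0, 0, 0.3, -0.01, 0, 0, 0, 0, 0, 0.25, -0.01, 0, 0, 0, 0, 0, 0.1, 0, 0, 0, 0, 0, 0, 0, 0, 0, 0, 0, 0, 0], newtons=30)

```text
clock: 3.45
position: [0.632, 0.0973, 0.0748]
ee_rot: [-0.223, -0.671, -0.223, 0.671]
contact_force: [-0.8, -0.3, 0.0]
width: 0.0431
```

Request:
carry_out(deltas=[0, 0, 0, 0, 0, 0, -1, 0, 0, 0, 0, 0, 0, -1, 0, 0, 0, 0, 0, 0, -1, 0, 0, 0, 0, 0, 0, -1])

```text
clock: 3.95
position: [0.6321, 0.0973, 0.0752]
ee_rot: [0.223, 0.671, 0.223, -0.671]
contact_force: [0.7, 0.3, 1.0]
width: -0.0004
```

```bash
python3 - <<'E'
from rig import readout, eyes
from h import *
s=readout.get_state();print(s["clock"],s["position"],s["contact_force"],s["moment"],s["width"])
d=eyes.get_image("wrist"); cv2.imwrite("pics/wrist2.png",d["color"][:,:,::-1]); np.savez("wrist2.npz",**d)
wmeas(d)
E
```

```text
3.95 [0.63211923 0.09730666 0.07518873] [0.69541345 0.3346964  0.96151829] [0.04302755 0.02891712 0.02473477] -0.0003884684663812293
z med 0.09358457542066473 11103
wrist hub [0.59492443 0.15218949] 0.06439763507501023 24
white [ 47.5 138.5] 10 p [0.6112 0.2209] r 0.0706 deg 76.7
white [ 26.2 172.5] 42 p [0.5867 0.2226] r 0.0708 deg 96.7
white [ 28.2 220.7] 294 p [0.5601 0.2101] r 0.0676 deg 121.0
white [ 34.8 261. ] 15 p [0.5372 0.1961] r 0.0726 deg 142.7
yellow [85.  66.4] 4514 p [0.6542 0.2228] r 0.0922 deg 50.0
```

View pics/wrist2.png

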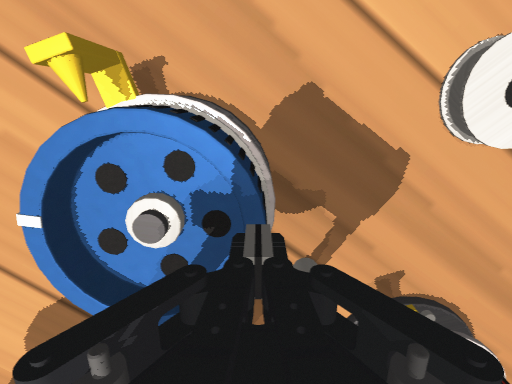

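The width reads 0, so the jaws closed on nothing even though the TCP should be inside the rim wall. I project the TCP and the rim into the wrist picture to find the mismatch.

```bash
cat >> h.py <<'E'
def proj(d,p):
    q=d["orientation"];M=R.from_quat([q[1],q[2],q[3],q[0]]).as_matrix();c=(np.asarray(p)-d["origin"])@M
    return (c[...,:2]/c[...,2:])*[d["mtx"][0,0],d["mtx"][1,1]]+d["mtx"][:2,2]
E
python3 - <<'E'
from h import *
d=dict(np.load("wrist2.npz"));print(d["origin"],d["orientation"],d["mtx"][0])
p=np.array([.6321,.0973,.0752]);print("tcp",proj(d,p),"grasp",proj(d,p+[0,0,.0187]))
im=d["color"][:,:,::-1].copy()
t=np.linspace(0,2*np.pi,90)
for hub,col in (((.5925,.150),(0,255,0)),((.5949,.1522),(0,255,255))):
  for r in (.059,.072):
    for x,y in proj(d,np.c_[hub[0]+r*np.cos(t),hub[1]+r*np.sin(t),0*t+.093]): cv2.circle(im,(int(x),int(y)),1,col,-1)
x,y=proj(d,p);cv2.circle(im,(int(x),int(y)),3,(255,0,255),-1)
cv2.imwrite("pics/ov2.png",im)
W=cloud(d)
for u,v in ((255,235),(262,240),(255,250),(262,228),(255,280),(245,240),(272,240),(258,300)): print(u,v,W[v,u].round(4))
E
```

```text
[0.69267097 0.14251745 0.23991086] [ 0.13253348  0.88398379 -0.4433855  -0.0664592 ] [274.86910365   0.         257.78602802]
tcp [257.81172488 223.16505285] grasp [257.81549102 236.53594448]
255 235 [0.6407 0.1055 0.115 ]
262 240 [0.6426 0.1026 0.1198]
255 250 [0.641  0.1056 0.1302]
262 228 [0.6424 0.1022 0.1057]
255 280 [0.6307 0.0979 0.1342]
245 240 [0.6374 0.1091 0.1193]
272 240 [0.6427 0.0961 0.1127]
258 300 [0.5348 0.0244 0.0007]
```

View pics/ov2.png

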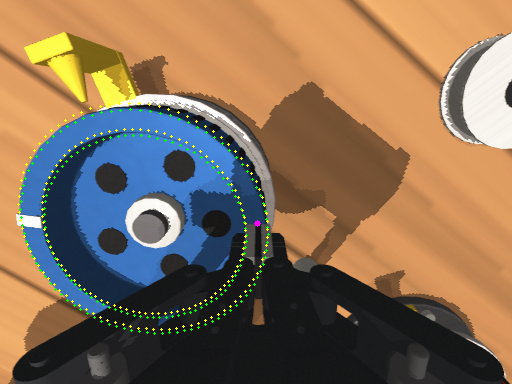

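```bash
python3 - <<'E'
import cv2
a=cv2.imread("pics/wrist2.png")[190:320,190:340];cv2.imwrite("pics/crop2.png",cv2.resize(a,None,fx=5,fy=5,interpolation=cv2.INTER_CUBIC)[:600])
from rig import eyes
d=eyes.get_image("side");cv2.imwrite("pics/side2.png",d["color"][:,:,::-1])
E
```

```text
(no output)
```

View pics/crop2.png

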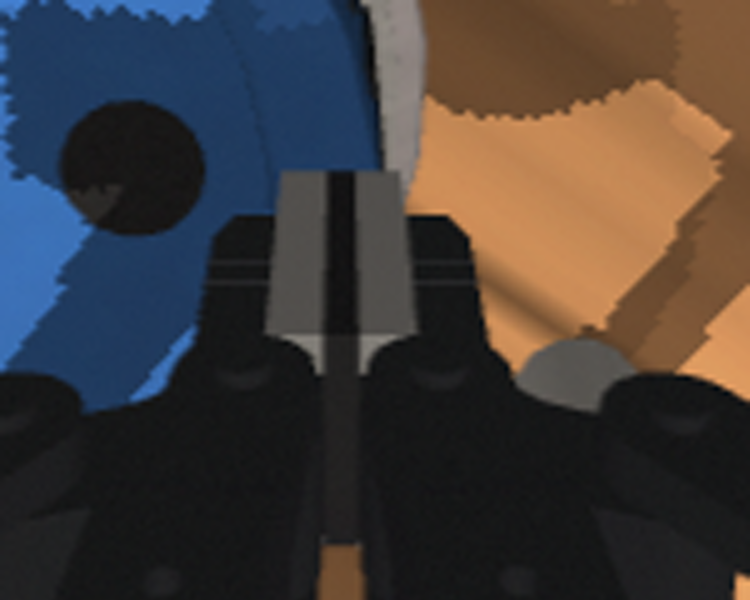

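View pics/side2.png

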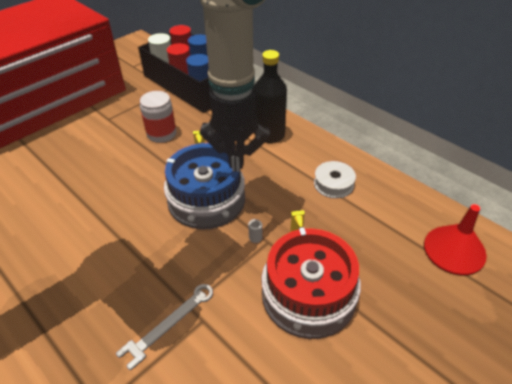

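```bash
python3 - <<'E'
from h import *
from rig import readout, eyes
s=readout.get_state();print(s["clock"],s["position"],s["width"],s["contact_force"])
for n,z in (("wrist1",.149),("wrist2",.075)):
    d=dict(np.load(n+".npz"));W=cloud(d)
    # tool: p, front face direction -z tool
    p=np.array([.6322,.0970,z]);f=np.array([.8,.6,0]);y=np.array([.6,-.8,0])
    L=W-p; a=L@f;b=L@y;h=L[...,2]
    m=(abs(b)<.045)&(a>-.02)&(a<.02)&(h>-.02)&(h<.12)&(d["z_map"]>0)
    hsv=cv2.cvtColor(d["color"],cv2.COLOR_RGB2HSV); m&=hsv[...,1]<90
    for lo in np.arange(-.02,.07,.006):
        k=m&(h>=lo)&(h<lo+.006)
        if k.sum(): print(n,round(lo,3),k.sum(),"b",np.percentile(b[k],[2,50,98]).round(4),"a",np.percentile(a[k],[2,50,98]).round(4))
E
```

```text
4.05 [0.63202507 0.09731159 0.07508637] -0.00026803236616903983 [-0.98233723  0.31493308 -0.4350643 ]
wrist1 0.022 68 b [-0.0211  0.0217  0.022 ] a [-0.0091  0.0005  0.0109]
wrist1 0.028 267 b [-0.0316 -0.0208  0.0324] a [-0.0076  0.0086  0.0118]
wrist1 0.034 371 b [-0.0332 -0.0206  0.0345] a [-0.008   0.0075  0.0117]
wrist1 0.04 427 b [-0.0332  0.0217  0.0344] a [-0.0078  0.0075  0.0118]
wrist1 0.046 485 b [-0.0334 -0.0206  0.0345] a [-0.0077  0.0076  0.0118]
wrist1 0.052 468 b [-0.0325 -0.0206  0.034 ] a [-0.0079  0.0081  0.0118]
wrist1 0.058 764 b [-0.0272 -0.0207  0.0283] a [-0.0094  0.0067  0.0122]
wrist1 0.064 605 b [-0.042   0.0233  0.0429] a [0.0032 0.012  0.0142]
wrist1 0.07 1234 b [-0.0444 -0.0223  0.0437] a [0.0067 0.0121 0.0139]
wrist2 -0.02 139 b [0.0025 0.0055 0.0071] a [-0.0074  0.0088  0.0197]
wrist2 -0.014 11 b [-0.028   0.0026  0.0039] a [-0.0109  0.014   0.0174]
wrist2 -0.008 586 b [-0.0373 -0.0288 -0.0199] a [-0.0119 -0.0032  0.0057]
wrist2 -0.002 3 b [0.003  0.003  0.0036] a [0.0159 0.0168 0.0172]
wrist2 0.004 18 b [0.0029 0.0036 0.0049] a [0.0041 0.0139 0.017 ]
wrist2 0.022 34 b [-0.0064 -0.0007  0.0055] a [0.0111 0.0114 0.012 ]
wrist2 0.028 209 b [-0.0121 -0.0002  0.0112] a [0.0072 0.0114 0.012 ]
wrist2 0.034 272 b [-0.0131  0.0001  0.0125] a [0.0071 0.011  0.0121]
wrist2 0.04 305 b [-0.0129 -0.0007  0.0125] a [0.007  0.0111 0.0122]
wrist2 0.046 350 b [-0.013  -0.0002  0.0124] a [0.0071 0.0109 0.0121]
wrist2 0.052 246 b [-0.0126 -0.0006  0.0122] a [0.0074 0.0115 0.0122]
wrist2 0.058 548 b [-0.0112 -0.0002  0.0113] a [-0.0095  0.0071  0.0129]
wrist2 0.064 958 b [-0.0277 -0.0023  0.0257] a [-0.0047  0.0124  0.0144]
wrist2 0.07 1863 b [-0.0337  0.0018  0.033 ] a [-0.0075  0.0124  0.0144]
```

The depth data puts the real fingertips about 24 mm above the reported TCP, both open and shut. The jaws therefore closed over the rim rather than around it. I open and go down a further 20 mm or so, watching the force.

Request:
carry_out(deltas=[0, 0, 0, 0, 0, 0, 0, 0, 0, 0, 0, 0, 0, 0, 0, 0, 0, 0, 0, 0, 0, 0.12, 0, 0, 0, 0, 0, 0, 0.12, 0, 0, 0, 0, 0, 0, 0.1, 0, 0, 0, 0, 0, 0, 0, 0, 0, 0, 0, 0, 0])

```text
clock: 4.92
position: [0.6314, 0.0973, 0.0536]
ee_rot: [-0.223, -0.67, -0.223, 0.672]
contact_force: [0.1, 0.4, -0.6]
width: 0.0431
```

```bash
python3 - <<'E'
from rig import readout, eyes
from h import *
s=readout.get_state();print(s["clock"],s["position"],s["contact_force"],s["width"])
d=eyes.get_image("wrist"); cv2.imwrite("pics/wrist3.png",d["color"][:,:,::-1]); np.savez("wrist3.npz",**d)
E
```

```text
4.925 [0.63138461 0.09726315 0.05360994] [ 0.14099706  0.40854104 -0.62875881] 0.04306349958818326
```

View pics/wrist3.png

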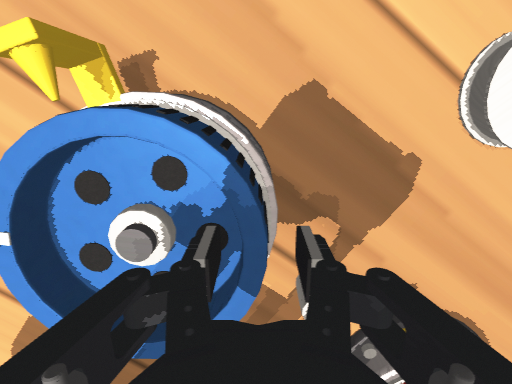

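The wrist view now shows the rim wall at about columns 238–268, between the fingers at about 220 and 297, with no contact force. Closing.

Request:
carry_out(deltas=[0, 0, 0, 0, 0, 0, -1, 0, 0, 0, 0, 0, 0, -1, 0, 0, 0, 0, 0, 0, -1], newtons=30)

```text
clock: 5.35
position: [0.632, 0.1004, 0.055]
ee_rot: [0.22, 0.672, 0.224, -0.671]
contact_force: [-0.2, 7.2, -0.3]
width: 0.0136
```

Gripped: width 13.6 mm. Now I carry it clockwise along the arc at 4° per row, with a small inward correction in the first row.

Request:
carry_out(deltas=[0, -0.035, 0.076, 1, 0, 0, -1, 0, -0.003, 0.076, 1, 0, 0, -1, 0, -0.003, 0.076, 1, 0, 0, -1, 0, -0.003, 0.076, 1, 0, 0, -1, 0, -0.003, 0.076, 1, 0, 0, -1, 0, -0.003, 0.076, 1, 0, 0, -1])

```text
clock: 6.1
position: [0.6094, 0.0893, 0.0551]
ee_rot: [0.076, 0.705, 0.078, -0.7]
contact_force: [5.3, 3.9, -3.8]
width: 0.0133
```

```bash
cat >> h.py <<'E'
def st():
    from rig import readout
    s=readout.get_state();q=s["ee_rot"];M=R.from_quat([q[1],q[2],q[3],q[0]]).as_matrix()
    yaw=np.degrees(np.arctan2(M[1,1],M[0,1]));a=s["position"][:2]-[.5927,.1528]
    print(s["clock"],"p",s["position"].round(4),"yaw",yaw.round(1),"phi",np.degrees(np.arctan2(a[1],a[0])).round(1),"r",np.hypot(*a).round(4),"F",s["contact_force"].round(1),"M",s["moment"].round(2),"w",s["width"],"q",np.degrees(s["qpos"]).round(0))
E
python3 - <<'E'
from h import *
from rig import eyes
st()
d=eyes.get_image("wrist"); cv2.imwrite("pics/wrist4.png",d["color"][:,:,::-1]); np.savez("wrist4.npz",**d)
wmeas(d)
E
```

```text
6.1 p [0.6094 0.0893 0.0551] yaw -77.5 phi -75.3 r 0.0657 F [ 5.3  3.9 -3.8] M [ 0.75 -0.71 -0.34] w 0.013267834933032475 q [ 2. 26. 94.  0. 60. 79.]
z med 0.09362354415080773 14793
wrist hub [0.59470627 0.15095713] 0.06447911004824564 26
white [ 27.5 147.5] 10 p [0.6401 0.2059] r 0.0712 deg 50.4
white [  4.  179.5] 18 p [0.6218 0.2172] r 0.0716 deg 67.8
white [  9.6 249.9] 252 p [0.5831 0.216 ] r 0.0661 deg 100.1
white [278.7 259.1] 25 p [0.6084 0.078 ] r 0.0743 deg -79.4
white [ 20.8 299.5] 8 p [0.5528 0.2111] r 0.0733 deg 124.9
white [ 31. 311.] 9 p [0.5461 0.2057] r 0.0732 deg 131.6
yellow [ 32.3 109.1] 2918 p [0.6574 0.2065] r 0.0838 deg 41.6
```

View pics/wrist4.png

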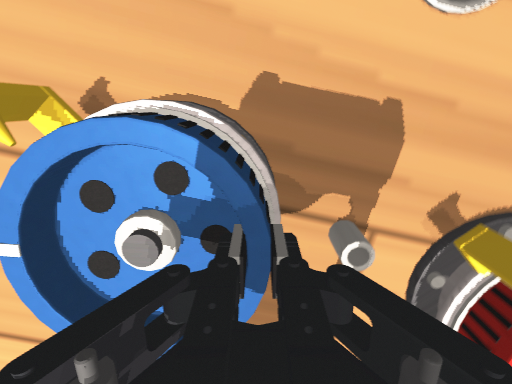

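Request:
carry_out(deltas=[0, -0.003, 0.076, 1, 0, 0, -1, 0, -0.003, 0.076, 1, 0, 0, -1, 0, -0.003, 0.076, 1, 0, 0, -1, 0, -0.003, 0.076, 1, 0, 0, -1, 0, -0.003, 0.076, 1, 0, 0, -1, 0, -0.003, 0.076, 1, 0, 0, -1, 0, -0.003, 0.076, 1, 0, 0, -1, 0, -0.003, 0.076, 1, 0, 0, -1, 0, -0.003, 0.076, 1, 0, 0, -1])

```text
clock: 7.28
position: [0.5701, 0.0913, 0.0551]
ee_rot: [-0.144, 0.695, -0.143, -0.689]
contact_force: [7.0, -1.2, -5.8]
width: 0.013
```

```bash
python3 - <<'E'
from h import *
from rig import eyes
st()
for n in ("wrist","side","top"):
    d=eyes.get_image(n); cv2.imwrite(f"pics/{n}5.png",d["color"][:,:,::-1]); np.savez(n+"5.npz",**d)
    print(n); marks(d,dict(wrist=[.5945,.1515],side=[.5895,.1485],top=[.5935,.15])[n])
a=[cv2.resize(cv2.imread("pics/side5.png")[100:240,130:290],None,fx=3.5,fy=3.5)[:,:]]
cv2.imwrite("pics/side5c.png",a[0])
E
```

```text
7.275 p [0.5701 0.0913 0.0551] yaw -113.4 phi -110.1 r 0.0655 F [ 7.  -1.2 -5.8] M [-0.1  -1.02 -0.34] w 0.01296871776692548 q [  2.  23.  99.  -0.  57. 116.]
wrist
white [ 25.5 151.5] 8 p [0.6622 0.1702] r 0.0703 deg 15.4
white [ 10.  251.8] 270 p [0.6221 0.2105] r 0.0651 deg 64.9
white [278.5 259. ] 21 p [0.5626 0.0831] r 0.0755 deg -115.0
white [ 35. 315.] 11 p [0.5838 0.223 ] r 0.0723 deg 98.5
yellow [  2.2 179.6] 65 p [0.6561 0.193 ] r 0.0743 deg 34.0
side
white [181.  148.9] 10 p [0.5959 0.2207] r 0.0725 deg 84.9
white [170.8 157.1] 17 p [0.5665 0.2154] r 0.0707 deg 108.9
white [165.1 168.4] 12 p [0.5386 0.1968] r 0.0702 deg 136.5
top
white [162.3 190.6] 1314 p [0.6039 0.1821] r 0.0338 deg 72.1
white [206.4 190.2] 498 p [0.6024 0.0934] r 0.0573 deg -81.1
```

View pics/side5c.png

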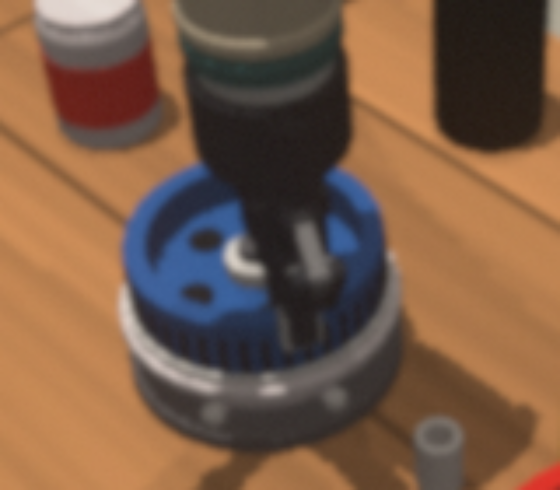

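View pics/top5.png

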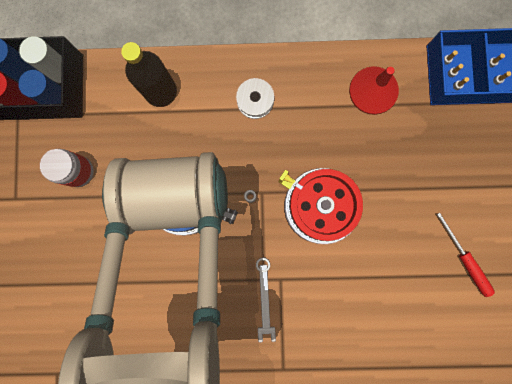

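The mark is now near 65° and the pointer near 54°, so about 11° remain. I make three more rows, settle, open and rise.

Request:
carry_out(deltas=[0, -0.003, 0.076, 1, 0, 0, -1, 0, -0.003, 0.076, 1, 0, 0, -1, 0, -0.003, 0.076, 0.9, 0, 0, -1, 0, 0, 0, 0, 0, 0, -1, 0, 0, 0, 0, 0, 0, -1])

```text
clock: 8.05
position: [0.5579, 0.0974, 0.0551]
ee_rot: [-0.213, 0.677, -0.212, -0.672]
contact_force: [6.3, -2.2, -4.8]
width: 0.0127
```

```bash
python3 - <<'E'
from h import *
from rig import eyes
st()
d=eyes.get_image("wrist"); cv2.imwrite("pics/wrist6.png",d["color"][:,:,::-1]); marks(d,[.5945,.1515])
E
```

```text
8.05 p [0.5579 0.0974 0.0551] yaw -124.9 phi -122.1 r 0.0654 F [ 6.3 -2.2 -4.8] M [-0.35 -0.96 -0.53] w 0.012739802332036608 q [  3.  22. 101.  -0.  57. 128.]
white [ 26. 149.] 9 p [0.6645 0.1554] r 0.0701 deg 3.2
white [  9.1 170.5] 28 p [0.6621 0.17  ] r 0.0701 deg 15.3
white [  9.8 249.3] 258 p [0.6337 0.203 ] r 0.0647 deg 52.7
white [278.5 259. ] 21 p [0.5489 0.0909] r 0.0758 deg -127.0
white [ 33. 312.] 9 p [0.5996 0.2234] r 0.072 deg 85.9
```

View pics/wrist6.png

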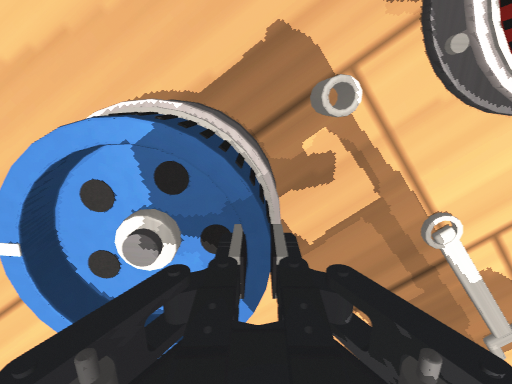

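The mark is at about 53°, essentially at the pointer. Releasing to a partial opening so the fingers stay clear of the hub, then rising.

Request:
carry_out(deltas=[0, 0, 0, 0, 0, 0, -0.2, 0, 0, 0, 0, 0, 0, -0.2, 0, 0, 0, 0, 0, 0, -0.2, -0.3, 0, 0, 0, 0, 0, -0.2, -0.6, 0, 0, 0, 0, 0, -0.2, -0.8, 0, 0, 0, 0, 0, -0.2, -0.8, 0, 0, 0, 0, 0, -0.2])

```text
clock: 8.98
position: [0.5535, 0.0983, 0.2059]
ee_rot: [0.211, -0.675, 0.212, 0.675]
contact_force: [0.8, 0.3, 0.2]
width: 0.034
```

```bash
python3 - <<'E'
from h import *
from rig import eyes
st()
for n in ("wrist","side"):
    d=eyes.get_image(n); cv2.imwrite(f"pics/{n}7.png",d["color"][:,:,::-1]);np.savez(n+"7.npz",**d);print(n); marks(d,dict(wrist=[.5945,.1515],side=[.5895,.1485],top=[.5935,.15])[n])
E
```

```text
8.975 p [0.5535 0.0983 0.2059] yaw -124.8 phi -125.7 r 0.0671 F [0.8 0.3 0.2] M [-0.03 -0.01 -0.02] w 0.0339572723281964 q [  3.  15.  88.  -0.  77. 128.]
wrist
white [130.  171.9] 106 p [0.6345 0.2047] r 0.0666 deg 53.1
yellow [102.9 170.3] 834 p [0.6524 0.2293] r 0.0969 deg 53.3
side
white [201.3 144.5] 31 p [0.6332 0.2023] r 0.0693 deg 50.9
white [172.  155.6] 11 p [0.5707 0.2172] r 0.0712 deg 105.3
white [165.1 168. ] 9 p [0.5393 0.1977] r 0.0703 deg 135.6
yellow [198.5 138.1] 56 p [0.6454 0.2262] r 0.0957 deg 54.3
```

View pics/wrist7.png

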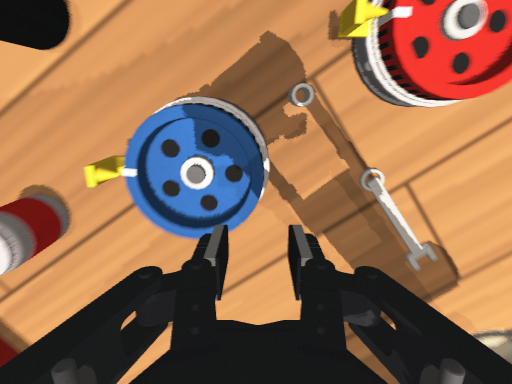

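View pics/side7.png

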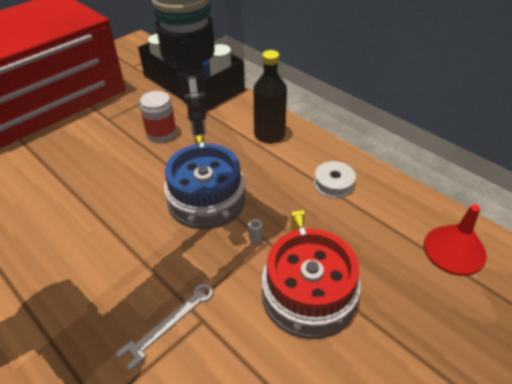

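The wrist view shows the white mark at (130,172) in line with the yellow pointer at (103,170). The arm is clear, and the red pulley looks as it did at the start. Handing in.

```bash
python3 -c "
from rig import job
job.sign_off()"
```

```text
the job is handed in; nothing more can be done
```

The blue pulley's white mark now faces its pointer, and I handed the job in at about 9 s of the 29 s allowed; no verdict came back. I pinched the rim at 30 N, turned it about 65° clockwise along its arc, let go and rose about 15 cm.

- **Alignment after release:** The wrist view put the mark at 53.1° and the pointer at 53.3°. The side view put them at 50.9° and 54.3°, about 3° apart. Both are well inside the 12° tolerance.
- **Robot clear:** The measured force after release was under 1 N.
- **Red pulley:** It looks unturned in the last side picture. I checked this only by eye, and the arm never touched it.
- **Failed first pinch:** The first close caught nothing, because the fingertips sat about 24 mm higher than the reported TCP. I saw this in the wrist depth image, opened, went down about 20 mm more, and the second pinch held.
- **Camera disagreement:** The three views placed the hub 2 to 5 mm apart, so I judged the final alignment by mark against pointer within each single view.

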